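# Put the enamel jar away in the glass-workshop chest

### The arm

A 6-joint arm with a two-finger parallel gripper is mounted at the origin on the work surface. World frame = base frame: x ahead of the robot, y to its left, z up, the work surface at z = 0. Lengths are in mm, angles in rad, forces in N, time in s.
With the tool pointing down it reaches from about 350 to 775 mm from the base axis. Payload 7.3 kg.
Tool frame: the origin (TCP) lies at the very end of the fingers, on their centre line; the grasp point (between the pads) lies 19 mm behind it; x points along the fingers, y is the direction in which the jaws open and shut, and the axes are right-handed (so a half turn about x gives the same grasp; the last joint's range is limited). The gripper opens to 92 mm and grips with 3 to 60 N. Pads are 19 mm wide; open, the fingers measure 130 mm over their backs; the gripper's body (75 mm by 190 mm) begins 47 mm behind the grasp point.
Start: joints at [0.976, 0.342, 1.524, -0, 1.275, -0.146], TCP at [227.778, 473.035, 226.741] pointing down, gripper open.
Joint ranges: [-2.53, 2.53], [-0.77, 2.02], [0.04, 2.7], [-1, 4.14], [0.28, 2.66], [-3.11, 3.11]. Speed limits (rad/s): [2.57, 2.57, 3.14, 3.14, 3.14, 3.14].

### API

Orientations are given as [roll, pitch, yaw] about the fixed x, y, z axes, in that order (R = Rz(yaw) Ry(pitch) Rx(roll)).
In Python, from plant import bot gives the robot as it stands.
- The arm moves only by the tool step_arm, never from a script. Its argument "targets" is a list that holds one entry, the list of rows, each a list of 4 numbers: the shift along the tool's x, y, z in m, then the turn about the tool's x in degrees. A call has exactly 5 rows; each row is the pose to reach, as a shift and turn from the pose measured when the call began, along the tool's axes at that moment; what a row does not reach only later rows make up. A row lasts 1/12 s, in which the tool goes at most 41.7 mm and 7.16 degrees, less where a joint would pass 70% of its speed; a pose out of reach is approached as far as the arm can. A call with a gripper value outside its range is refused whole. "jaw" is the closure, from 0 (fully open) to 1 (shut), set as the call begins (left out, the last holds). The fingers move at their own pace and stop on an object; the grip force is fixed at half the most. Time passes only in rows, so rows that repeat a pose let the fingers close, or fill a call up. It gives the time, the measured TCP pose, the force and the opening at its end, in the units of the state.
- bot.get_obs(): the state, without advancing time (a new reading comes with each control period).
- bot.capture(name): name is "scene" or "side" or "wrist"; returns a dict with "color" (400x640x3 uint8, red, green, blue), "depth" (400x640 float32, mm along the optical axis (not along the pixel's ray), 0 where there is no reading), "fov_y" (degrees; the focal length in pixels is half the picture's height over the tangent of half this angle, whatever the lens; pixels are square), "cx", "cy" (the principal point, pixels), "rvec" (rotation vector, rad) and "tvec" (3), from world to camera coordinates, as OpenCV has them. Camera axes: x right, y down, z forward; pixel columns grow to the right and rows downward; lengths in mm; the calibration is good to about 2 mm. A picture is of the moment at which its call begins.
- bot.close_job(): hands the job in, once; it reports no verdict.
The state is a dict: "time": time; "joint_positions": joint angles; "dq": joint speeds; "tau": joint torques, N m; "tool_pos": TCP position; "tcp_rot": TCP orientation; "contact_force": force on the tool from outside, world axes, zero at the start; "moment": the same for the moment, N m; "grip_width": finger opening in mm.
Only numpy, scipy, OpenCV 4.12 (cv2) and the standard library are available. Lean on these libraries where they do the work, as an engineer would, in place of code of your own. Each camera call takes 0.05 s, during which the arm holds its last target. There are 200 camera calls.

### The job

Raise the lid of the plywood chest right back until it rests on its stop, without flinging it or forcing it against the stop. Then put the squat, wide jar from the bench away in the chest: set it gently, upright, on the board in the empty bay, not dropping it or pressing it down hard, let it go and leave the lid open. Leave the mug, the tall bottle and the two small pots in the chest where they stand.

Things in the scene. Friction and masses are not known exactly. Their poses are not given: they have to be found in the camera images.
- chest: Fixed plywood chest, 170 (x) x 280 (y) x 130 high, walls 8. Origin: centre of underside; x points from front to hinge side. A divider (8 thick, 100 high) at y +22 parts the wide empty bay (y -132 to +18) from the narrow bay with the pots. The wide bay's bottom board is adjustable: its top lies 15 to 41 above the origin, different every time, not measured: feel or see it once the lid is up.
- lid (a joint): Lid angle (rad): 0 closed, growing as it opens upward about a level hinge along the chest's y at x +85, z 130 in the chest frame. The stiff hinge (about 0.6 N m; lid about 0.45 kg) stays where it is left, so push it all the way; the stop lies somewhat past upright, between 1.7 and 2.0 rad, where the push rises sharply.
- lid_edge (a point): Middle of the lid's lower front edge. The lid is a flat plywood plate 14 thick, 286 wide, 200 from hinge to front edge; closed, it overhangs the chest's front by 30, its underside 130 above the bench. It has no handle: hook it from beneath, or pinch it there with the tool tilted.
- bay (a point): Centre of the wide empty bay, level with the chest's rim (130 above its origin); turned as the chest.
- jar: The jar to put away: squat, straight amber glass jar, 60 in diameter, 85 high, steel cap, about 0.35 kg, upright on the bench. Origin: centre of its underside, z up.
- mug: Bystander: white mug, 72 in diameter, 85 high, one handle. Origin: centre of its underside.
- bottle: Bystander: tall white plastic bottle, 60 in diameter, 170 high. Origin: centre of its underside.
- pot_a: Bystander: small glass pot, 50 in diameter, 60 high, in the narrow bay of the chest. Origin: centre of its underside.
- pot_b: Bystander: a second such pot beside it.
Things that resemble listed ones, but are neither listed nor needed, are in the scene too. What is shaped like the jar but red or yellow is not meant.

How it is judged:
By the outcome, as a careful person would: the job done as asked, in the order asked, and still so for the second after the job is handed in, with the robot touching nothing.
It also fails if it takes over 72 s, if anything falls off the work surface, if the arm or the gripper's body presses on something with over 40 N, if the wrist force passes 120 N, or if a joint passes its speed limit or range.

## Working session

There is one attempt and no reset: what is moved stays moved. The work goes in short steps, Python scripts to look and compute and a tool call to move; the robot and the scene stay as the last step left them, time stands still between calls to the robot, and variables do not carry over. Pictures are saved under pics/ and viewed, about 8 in all and at most 12, crops included, and the job is handed in when it is done.

Besides the shell and the picture viewer there is one more tool, called in YAML: its name, and indented under it one key for each argument. step_arm: Moves the arm, as the interface text tells. Its arguments: {"type":"object","properties":{"targets":{"type":"array","items":{"type":"array","items":{"type":"array","items":{"type":"number"}}}},"jaw":{"type":"number"}},"required":["targets"]}

```bash
ls; mkdir -p pics; cat > h.py <<'E'
import numpy as np, cv2
from scipy.spatial.transform import Rotation as R
from plant import bot
def cam(n):
    c=bot.capture(n); h=c["color"].shape[0]; c["f"]=h/2/np.tan(np.radians(c["fov_y"])/2)
    c["R"]=cv2.Rodrigues(np.array(c["rvec"],float))[0]; c["t"]=np.array(c["tvec"],float).ravel(); return c
def cloud(c):
    h,w=c["depth"].shape; u,v=np.meshgrid(np.arange(w),np.arange(h)); d=c["depth"].astype(float)
    P=np.stack([(u-c["cx"])/c["f"]*d,(v-c["cy"])/c["f"]*d,d],-1)
    W=(P-c["t"])@c["R"]; W[d<=0]=np.nan; return W
def ray(c,u,v,z):
    o=-c["R"].T@c["t"]; d=c["R"].T@np.array([(u-c["cx"])/c["f"],(v-c["cy"])/c["f"],1]); return o+d*(z-o[2])/d[2]
def save(c,n): cv2.imwrite("pics/"+n+".png",c["color"][:,:,::-1])
def st():
    o=bot.get_obs(); print({k:np.round(v,3).tolist() for k,v in o.items()}); return o
E
python3 - <<'E'
from h import *
a=cam("scene");b=cam("side");w=cam("wrist")
cv2.imwrite("pics/all.png",cv2.resize(np.vstack([a["color"],b["color"]])[:,:,::-1],None,fx=.75,fy=.75)); save(w,"w0")
for c in(a,b,w): print(-c["R"].T@c["t"],c["R"][2],c["f"],(c["depth"]>0).mean())
st()
E
```

```text
pics
[ 651.78370291 -252.79172881 1148.73001154] [-0.08261138  0.29921875 -0.95060165] 472.28082913755077 0.9960859375
[360.72828962 231.49606498 955.21739212] [ 0.24282564 -0.18652891 -0.95196779] 417.10698086809447 0.996015625
[161.81182805 503.23176549 384.91928638] [ 0.2418438  -0.11798772 -0.96311498] 298.69110826567845 0.99610546875
{'time': 0.15, 'joint_positions': [0.976, 0.343, 1.525, -0.0, 1.275, -0.146], 'dq': [-0.001, -0.003, -0.003, 0.001, -0.0, -0.001], 'tau': [0.002, -43.147, -24.435, 0.072, 0.054, -0.0], 'tool_pos': [227.585, 472.766, 226.212], 'tcp_rot': [-1.717, 1.57, -2.165], 'contact_force': [0.04, 0.507, 1.317], 'moment': [-0.005, 0.058, 0.034], 'grip_width': 91.708}
```

View pics/all.png

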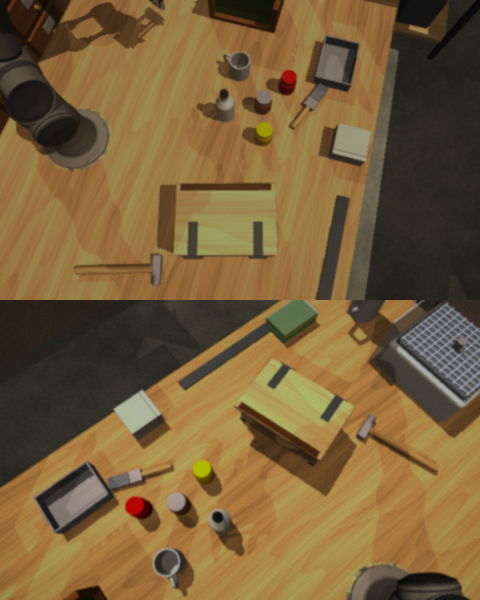

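The scene view shows the chest with its hinges (straps) toward -y and its front toward +y. The grey-capped jar is at about (351,135) in scene and (237,271) in side. Next I'll measure the lid, jar, bottle and the other things from the two depth clouds.

```bash
python3 - <<'E'
from h import *
a=cam("scene");b=cam("side")
for c,nm in((a,"scene"),(b,"side")):
    W=cloud(c); z=W[...,2]
    m=((z>128)&(z<160)).astype(np.uint8)
    n,l,s,ce=cv2.connectedComponentsWithStats(m)
    for i in range(1,n):
        if s[i,4]>3000:
            p=W[l==i][:,:2].astype(np.float32); print(nm,"lid",s[i,4],cv2.minAreaRect(p),np.nanmedian(z[l==i]), np.round(cv2.boxPoints(cv2.minAreaRect(p))).tolist())
    m=((z>30)&(z<300)&(W[...,0]>250)&(W[...,1]>-400)).astype(np.uint8)
    n,l,s,ce=cv2.connectedComponentsWithStats(m)
    for i in range(1,n):
        if s[i,4]>150:
            k=(l==i); top=np.nanpercentile(z[k],97); q=k&(z>top-8); 
            (x,y),r=cv2.minEnclosingCircle(W[q][:,:2].astype(np.float32))
            print(nm,np.round(ce[i]),"area",s[i,4],"top",top.round(),"c",round(x),round(y),"r",round(r),c["color"][q].mean(0).round())
E
```

```text
scene lid 13243 ((580.02392578125, -143.08172607421875), (286.6336364746094, 207.22705078125), 15.740833282470703) 147.2123044619084 [[414.0, -82.0], [470.0, -282.0], [746.0, -204.0], [690.0, -4.0]]
scene [333.  12.] area 2217 top 133.0 c 502 622 r 51 [50. 33. 14.]
scene [451.  81.] area 843 top 52.0 c 799 519 r 111 [103.  89.  76.]
scene [318.  84.] area 709 top 86.0 c 469 399 r 37 [119. 110.  94.]
scene [384. 107.] area 554 top 87.0 c 648 383 r 27 [152.  23.  13.]
scene [300. 139.] area 769 top 171.0 c 467 223 r 14 [52. 40. 25.]
scene [351. 134.] area 554 top 87.0 c 584 286 r 27 [127. 112.  98.]
scene [352. 177.] area 556 top 88.0 c 616 173 r 27 [152. 146.  11.]
scene [468. 191.] area 2147 top 63.0 c 900 220 r 77 [153. 147. 119.]
scene [301. 293.] area 13352 top 153.0 c 579 -137 r 171 [138. 124.  73.]
side lid 8128 ((419.06976318359375, -656.9807739257812), (232.45692443847656, 270.02984619140625), 89.75350189208984) 135.7771576769945 [[284.0, -773.0], [554.0, -774.0], [555.0, -541.0], [285.0, -540.0]]
side lid 11371 ((579.7491455078125, -140.80636596679688), (286.0362243652344, 210.5208282470703), 15.913634300231934) 147.4783379707888 [[413.0, -79.0], [471.0, -281.0], [746.0, -203.0], [688.0, -0.0]]
side [375.  31.] area 838 top 46.0 c 879 -369 r 59 [ 90. 111.  75.]
side [392. 147.] area 11961 top 152.0 c 577 -132 r 170 [151. 136.  78.]
side [185. 151.] area 2234 top 63.0 c 899 221 r 76 [167. 173. 149.]
side [ 93. 264.] area 1518 top 52.0 c 798 520 r 110 [99. 89. 80.]
side [271. 229.] area 654 top 87.0 c 615 175 r 27 [168. 174.   0.]
side [237. 271.] area 697 top 87.0 c 584 288 r 27 [156. 143. 133.]
side [183. 276.] area 775 top 87.0 c 647 385 r 27 [172.  11.   4.]
side [293. 294.] area 761 top 171.0 c 467 224 r 14 [32. 30. 29.]
side [224. 354.] area 736 top 86.0 c 469 401 r 36 [132. 131. 120.]
side [110. 392.] area 507 top 132.0 c 540 617 r 18 [94. 50. 17.]
```

View pics/w0.png

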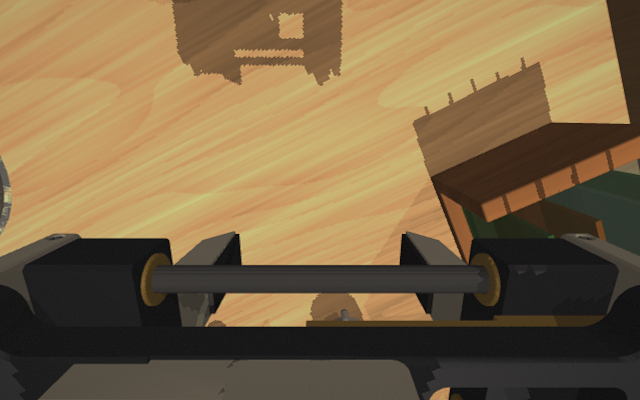

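The yellow and red lookalikes stand apart from the jar, which is at (584,287). The chest's y axis runs along about +15.8° in the world frame, and the middle of the lid's front edge is at about (552,-42). The moves keep the tool vertical, so I plan to press the closed fingers against the lid's front edge and raise it by friction. I'll work out the moves in the tool's axes.

```bash
cat >> h.py <<'E'
YAW=np.radians(15.8); YC=np.array([np.cos(YAW),np.sin(YAW),0]); XC=np.array([np.sin(YAW),-np.cos(YAW),0])
EDGE=np.array([552,-42,130.]); HINGE=EDGE+200*XC
def T():
    o=bot.get_obs(); return np.array(o["tool_pos"]),R.from_euler("xyz",o["tcp_rot"]).as_matrix(),o
def go(*ts,jaw=None):
    p,M,o=T()
    for t in ts: print("shift m",np.round(M.T@(np.array(t)-p)/1000,3).tolist(),"to",np.round(t,1).tolist())
    if jaw is not None:
        j=np.array([np.cos(np.radians(jaw)),np.sin(np.radians(jaw)),0])@M; a=np.degrees(np.arctan2(j[2],j[1])); print("turn",(a+90)%180-90,"j6",o["joint_positions"][5])
    print("pos",p.round(1),"x",M[:,0].round(3),"y",M[:,1].round(3),"F",np.round(o["contact_force"],1),"t",o["time"],"w",o["grip_width"])
E
python3 - <<'E'
from h import *
a=EDGE-35*XC; print(EDGE,HINGE)
go([a[0],a[1],226],[a[0],a[1],115],jaw=15.8)
E
```

```text
[552. -42. 130.] [ 606.45604941 -234.44359871  130.        ]
shift m [0.001, -0.297, 0.492] to [542.5, -8.3, 226.0]
shift m [0.112, -0.297, 0.492] to [542.5, -8.3, 115.0]
turn 48.48838332804917 j6 -0.14602780734382617
pos [227.7 472.9 226.4] x [-0.    -0.001 -1.   ] y [ 0.434  0.901 -0.001] F [-0.1 -0.8 -0.3] t 0.25 w 91.58121607335055
```

step_arm:
  targets:
    - [[0, -0.02, 0.033, 6], [0, -0.04, 0.066, 12], [0, -0.06, 0.1, 18], [0, -0.08, 0.133, 24], [0, -0.1, 0.166, 30]]
  jaw: 1

```text
time: 0.67
tool_pos: [334.3, 309.2, 226.5]
tcp_rot: [-1.078, 1.57, -2.055]
contact_force: [0.2, 0.2, 0.5]
grip_width: 63.0
```

```bash
python3 -c "
from h import *
a=EDGE-35*XC
go([a[0],a[1],226],[a[0],a[1],115],jaw=15.8)"
```

```text
shift m [0.001, -0.005, 0.38] to [542.5, -8.3, 226.0]
shift m [0.112, -0.005, 0.38] to [542.5, -8.3, 115.0]
turn 18.223743163509454 j6 -0.015711289345626486
pos [334.3 309.2 226.5] x [-0.    -0.001 -1.   ] y [ 0.829  0.56  -0.001] F [0.2 0.2 0.5] t 0.6667 w 62.95458626305552
```

step_arm:
  targets:
    - [[0, -0.001, 0.04, 4], [0, -0.002, 0.08, 8], [0, -0.003, 0.12, 12], [0, -0.003, 0.16, 16], [0, -0.003, 0.2, 18.2]]

```text
time: 1.08
tool_pos: [444.4, 139.9, 226.7]
tcp_rot: [-0.255, 1.57, -1.554]
contact_force: [0.8, 0.6, 0.4]
grip_width: 29.8
```

```bash
python3 -c "
from h import *
a=EDGE-35*XC
go([a[0],a[1],226],[a[0],a[1],115],jaw=15.8)"
```

```text
shift m [0.001, 0.055, 0.169] to [542.5, -8.3, 226.0]
shift m [0.112, 0.055, 0.169] to [542.5, -8.3, 115.0]
turn -0.187534880217072 j6 -0.13181928427237058
pos [444.4 139.9 226.7] x [ 0. -0. -1.] y [ 0.963  0.269 -0.   ] F [0.8 0.6 0.4] t 1.0833 w 29.801711879321175
```

step_arm:
  targets:
    - [[0, 0.012, 0.038, 0], [0, 0.024, 0.076, 0], [0, 0.037, 0.114, 0], [0, 0.05, 0.15, 0], [0, 0.055, 0.169, 0]]

```text
time: 1.5
tool_pos: [544.9, -11.8, 226.4]
tcp_rot: [0.343, 1.569, -0.957]
contact_force: [0.6, -0.8, -0.5]
grip_width: 0.9
```

step_arm:
  targets:
    - [[0.025, 0, 0, 0], [0.05, 0, 0, 0], [0.08, 0, 0, 0], [0.11, 0, 0, 0], [0.11, 0, 0, 0]]

```text
time: 1.92
tool_pos: [541.3, -11.6, 111.0]
tcp_rot: [-1.87, 1.561, 3.112]
contact_force: [-0.9, 0.0, -1.0]
grip_width: 0.1
```

```bash
python3 -c "
from h import *
c=cam('wrist');save(c,'w1')
a=EDGE-9.5*XC
go([a[0],a[1],115])"
```

```text
shift m [-0.001, 0.001, 0.022] to [549.4, -32.9, 115.0]
pos [543.  -11.7 114. ] x [-0.006 -0.    -1.   ] y [ 0.964  0.267 -0.006] F [0.3 0.  0.6] t 1.9667 w 0.621507439677307
```

View pics/w1.png

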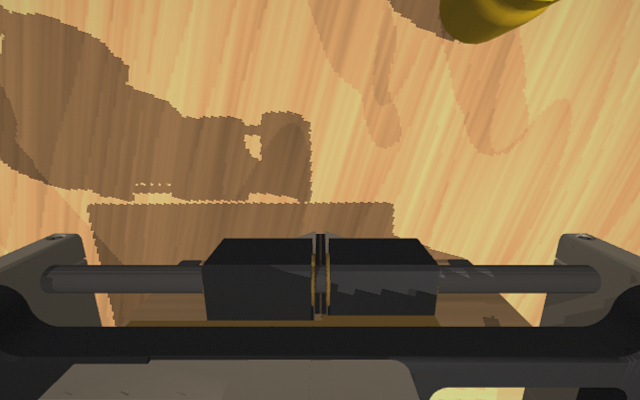

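The wrist view shows the jaws shut. The camera looks away from the chest, so the lid is out of view. I'll press in gently and read the force.

step_arm:
  targets:
    - [[0, 0, 0.01, 0], [0, 0, 0.016, 0], [0, 0, 0.02, 0], [0, 0, 0.023, 0], [0, 0, 0.023, 0]]

```text
time: 2.38
tool_pos: [549.4, -31.2, 115.4]
tcp_rot: [-2.696, 1.564, 2.285]
contact_force: [-0.4, 15.3, 1.7]
grip_width: 0.2
```

```bash
python3 -c "
from h import *
go(EDGE-9.5*XC)"
```

```text
shift m [-0.015, -0.0, 0.001] to [549.4, -32.9, 130.0]
pos [549.4 -31.2 115.4] x [-0.004  0.005 -1.   ] y [ 0.964  0.266 -0.003] F [-0.4 15.3  1.7] t 2.3833 w 0.15592604664609727
```

step_arm:
  targets:
    - [[0, 0, 0.003, 0], [-0.002, 0, 0.004, 0], [-0.004, 0, 0.004, 0], [-0.006, 0, 0.004, 0], [-0.008, 0, 0.004, 0]]

```text
time: 2.8
tool_pos: [549.5, -31.6, 123.6]
tcp_rot: [-2.871, 1.558, 2.111]
contact_force: [-1.8, 14.7, -4.2]
grip_width: 0.3
```

```bash
python3 -c "
from h import *
p,M,o=T()
go(EDGE-9.5*XC); print(np.array(o['contact_force'])@M, o['moment'])
c=cam('side');save(c,'s1');W=cloud(c)
import numpy as np
Q=(W-HINGE); r=-(Q@XC); y=Q@YC
for a in(20,60,100,140,170,190):
  k=(abs(r-a)<6)&(abs(y)<130)&(abs(y)>60)&(W[...,2]>120); print(a,np.nanmedian(W[k][:,2]))"
```

```text
shift m [-0.006, -0.0, 0.001] to [549.4, -32.9, 130.0]
pos [549.5 -31.6 123.6] x [-0.007  0.011 -1.   ] y [ 0.964  0.266 -0.004] F [-1.8 14.7 -4.2] t 2.8 w 0.28262759976530644
[  4.42633014   2.15487804 -14.55293932] [2.34909392 0.25403328 0.1196604 ]
20 nan
60 nan
100 nan
140 153.19256232813186
170 156.26953346121866
190 441.8175652347215
  return np.nanmean(a, axis, out=out, keepdims=keepdims)
```

The lid is rising: the tool feels a 4 N downward load, and the depth at r = 170 is up about 8 mm. I'll keep going.

step_arm:
  targets:
    - [[-0.003, 0, 0.004, 0], [-0.007, 0, 0.005, 0], [-0.011, 0, 0.005, 0], [-0.015, 0, 0.006, 0], [-0.019, 0, 0.006, 0]]

```text
time: 3.27
tool_pos: [550.2, -33.9, 143.5]
tcp_rot: [-2.946, 1.551, 2.036]
contact_force: [-1.9, 13.1, -3.0]
grip_width: 0.3
```

```bash
cat >> h.py <<'E'
def lid(n='scene',s=None):
    p,M,o=T(); print("F tool",(np.array(o['contact_force'])@M).round(1),"chest xz rel hinge",np.round([(p-HINGE)@XC,p[2]-130],1),"x",M[:,0].round(3),"t",o['time'])
    c=cam(n); W=cloud(c); Q=W-HINGE
    if s: save(c,s)
    y=Q@YC; x=Q@XC; z=Q[...,2]
    for sg in(-1,1):
        k=(sg*y>50)&(sg*y<138)&(x>-205)&(x<100)&(z>16)&(z<230)
        col=c["color"].astype(int); k&=(col[...,0]-col[...,2]>20)
        if k.sum()<100: print("few",k.sum()); continue
        P=np.stack([x[k],z[k]],1); vx,vz,x0,z0=cv2.fitLine(P.astype(np.float32),cv2.DIST_HUBER,0,.01,.01).ravel()
        if vz<0: vx,vz=-vx,-vz
        print(n,sg,"n",k.sum(),"angle",round(float(np.arctan2(vz,-vx)),3),"x",np.percentile(P[:,0],[2,98]).round(),"z",np.percentile(P[:,1],[2,98]).round())
E
python3 -c "
from h import *
lid()"
```

```text
F tool [  3.2   1.6 -13.1] chest xz rel hinge [-208.3   13.5] x [-0.009  0.018 -1.   ] t 3.2667
scene -1 n 3421 angle 0.171 x [-187.  -11.] z [17. 50.]
scene 1 n 3501 angle 0.172 x [-190.  -11.] z [ 17. 110.]
```

step_arm:
  targets:
    - [[-0.007, 0, 0.006, 0], [-0.014, 0, 0.008, 0], [-0.02, 0, 0.01, 0], [-0.027, 0, 0.012, 0], [-0.033, 0, 0.013, 0]]

```text
time: 3.73
tool_pos: [552.7, -42.9, 178.2]
tcp_rot: [-3.004, 1.544, 1.979]
contact_force: [-3.4, 15.5, 0.1]
grip_width: 0.7
```

```bash
python3 -c "
from h import *
lid()"
```

```text
F tool [  0.3   0.8 -15.8] chest xz rel hinge [-199.    48.2] x [-0.011  0.025 -1.   ] t 3.7333
scene -1 n 3581 angle 0.354 x [-178.   -7.] z [18. 82.]
scene 1 n 3759 angle 0.354 x [-182.   -7.] z [ 18. 152.]
```

step_arm:
  targets:
    - [[-0.008, 0, 0.007, 0], [-0.017, 0, 0.012, 0], [-0.026, 0, 0.016, 0], [-0.034, 0, 0.021, 0], [-0.042, 0, 0.026, 0]]

```text
time: 4.2
tool_pos: [559.2, -65.3, 223.0]
tcp_rot: [-3.083, 1.538, 1.902]
contact_force: [-6.5, 16.3, 6.4]
grip_width: 0.5
```

```bash
python3 -c "
from h import *
lid()"
```

```text
F tool [ -5.8  -1.9 -17.7] chest xz rel hinge [-175.6   93. ] x [-0.011  0.031 -0.999] t 4.2
scene -1 n 3547 angle 0.607 x [-155.   -3.] z [ 19. 124.]
scene 1 n 3775 angle 0.612 x [-174.   -3.] z [ 19. 200.]
```

step_arm:
  targets:
    - [[-0.011, 0, 0.011, 0], [-0.022, 0, 0.021, 0], [-0.032, 0, 0.031, 0], [-0.039, 0, 0.04, 0], [-0.047, 0, 0.05, 0]]

```text
time: 4.67
tool_pos: [573.1, -113.9, 273.6]
tcp_rot: [3.077, 1.536, 1.78]
contact_force: [-4.1, 9.1, 7.3]
grip_width: 0.3
```

```bash
python3 -c "
from h import *
lid()"
```

```text
F tool [ -7.   -1.5 -10.2] chest xz rel hinge [-125.1  143.6] x [-0.007  0.034 -0.999] t 4.6667
scene -1 n 2677 angle 0.967 x [-105.    3.] z [ 20. 170.]
scene 1 n 2819 angle 0.967 x [-107.    3.] z [ 20. 170.]
```

step_arm:
  targets:
    - [[-0.007, 0, 0.014, 0], [-0.014, 0, 0.028, 0], [-0.019, 0, 0.043, 0], [-0.023, 0, 0.058, 0], [-0.026, 0, 0.071, 0]]

```text
time: 5.13
tool_pos: [593.9, -185.8, 302.1]
tcp_rot: [2.867, 1.54, 1.569]
contact_force: [-0.8, 4.5, 2.3]
grip_width: 0.8
```

```bash
python3 -c "
from h import *
lid()"
```

```text
F tool [-2.2  0.4 -4.6] chest xz rel hinge [-50.2 172.1] x [ 0.     0.031 -1.   ] t 5.1333
scene -1 n 285 angle 1.373 x [-35.  11.] z [ 20. 199.]
scene 1 n 1127 angle 1.372 x [-38.   9.] z [ 23. 199.]
```

step_arm:
  targets:
    - [[0, 0, 0.01, 0], [0, 0, 0.02, 0], [0, 0, 0.03, 0], [0, 0, 0.04, 0], [0, 0, 0.05, 0]]

```text
time: 5.6
tool_pos: [607.8, -237.0, 300.8]
tcp_rot: [2.837, 1.542, 1.538]
contact_force: [0.3, 3.3, 1.5]
grip_width: 0.5
```

```bash
python3 -c "
from h import *
p,M,o=T(); print((np.array(o['contact_force'])@M).round(1),(p-HINGE)@XC,p[2]-130,M[:,0])
print(o['joint_positions'])"
```

```text
[-1.4  1.2 -3.1] 2.858893898412116 170.83664226870292 [ 9.48651903e-04  2.87572664e-02 -9.99585974e-01]
[-0.50178514  0.56255763  0.97092194  0.02570386  1.62110143 -0.77233742]
```

step_arm:
  targets:
    - [[0, 0, 0.004, 0], [0, 0, 0.008, 0], [0, 0, 0.012, 0], [0, 0, 0.016, 0], [0, 0, 0.019, 0]]

```text
time: 6.02
tool_pos: [612.8, -255.4, 299.5]
tcp_rot: [2.894, 1.541, 1.595]
contact_force: [-0.2, 2.8, -1.6]
grip_width: 0.0
```

```bash
python3 -c "
from h import *
p,M,o=T(); print((np.array(o['contact_force'])@M).round(1),(p-HINGE)@XC,p[2]-130,M[:,0])
lid('side','s2')"
```

```text
[ 1.6  0.5 -2.7] 21.894938954373217 169.5100742715499 [-7.17458146e-04  2.95170037e-02 -9.99564021e-01]
F tool [ 1.6  0.5 -2.7] chest xz rel hinge [ 21.9 169.5] x [-0.001  0.03  -1.   ] t 6.0167
side -1 n 3073 angle 1.766 x [ 3. 43.] z [ 22. 195.]
side 1 n 3085 angle 1.768 x [ 2. 38.] z [ 22. 195.]
```

step_arm:
  targets:
    - [[0, 0, 0.003, 0], [0, 0, 0.006, 0], [0, 0, 0.009, 0], [0, 0, 0.012, 0], [0, 0, 0.015, 0]]

```text
time: 6.48
tool_pos: [616.9, -270.7, 299.2]
tcp_rot: [2.878, 1.542, 1.579]
contact_force: [-0.2, 4.2, -1.3]
grip_width: 0.5
```

```bash
python3 -c "
from h import *
lid('side')"
```

```text
F tool [ 1.4  1.  -4.1] chest xz rel hinge [ 37.7 169.2] x [-0.     0.029 -1.   ] t 6.4833
side -1 n 3151 angle 1.854 x [ 5. 59.] z [ 23. 191.]
side 1 n 3346 angle 1.855 x [ 3. 57.] z [ 21. 191.]
```

step_arm:
  targets:
    - [[0, 0, 0.002, 0], [0, 0, 0.004, 0], [0, 0, 0.006, 0], [0, 0, 0.008, 0], [0, 0, 0.01, 0]]

```text
time: 6.95
tool_pos: [617.3, -271.7, 299.0]
tcp_rot: [3.068, 1.524, 1.774]
contact_force: [-16.2, 36.8, 7.7]
grip_width: 0.3
```

```bash
python3 -c "
from h import *
lid('side')"
```

```text
F tool [ -5.8  -5.5 -40.1] chest xz rel hinge [ 38.8 169. ] x [-0.009  0.046 -0.999] t 6.95
side -1 n 3030 angle 1.854 x [ 6. 61.] z [ 23. 191.]
side 1 n 3366 angle 1.857 x [ 4. 59.] z [ 21. 191.]
```

The stop is at about 1.855 rad: the angle no longer changes and the push jumped to 40 N. I'll back off now and look into the bay.

step_arm:
  targets:
    - [[0, 0, -0.015, 0], [0, 0, -0.05, 0], [0, 0, -0.09, 0], [0, 0, -0.13, 0], [0, 0, -0.17, 0]]

```text
time: 7.42
tool_pos: [570.5, -108.0, 307.7]
tcp_rot: [3.032, 1.526, 1.737]
contact_force: [0.5, 0.0, -0.2]
grip_width: 0.3
```

step_arm:
  targets:
    - [[0, 0, -0.04, 0], [0, 0, -0.08, 0], [0, 0, -0.12, 0], [0, 0, -0.16, 0], [0, 0, -0.2, 0]]
  jaw: 0

```text
time: 7.83
tool_pos: [516.1, 85.0, 317.6]
tcp_rot: [2.961, 1.528, 1.666]
contact_force: [1.1, 0.5, -0.3]
grip_width: 29.2
```

```bash
python3 - <<'E'
from h import *
lid('side')
C=HINGE-85*XC-np.array([0,0,130]); print("chest",C)
ims=[]
for n in("scene","side"):
    c=cam(n); ims.append(c["color"]); W=cloud(c); Q=W-C; x=Q@XC; y=Q@YC; z=Q[...,2]
    k=(abs(x)<60)&(y>-115)&(y<0)&(z<90); print(n,"board z pct",np.nanpercentile(z[k],[5,25,50,75,95]).round(1),k.sum())
    for a in range(-120,16,15):
        kk=k&(abs(y-a)<8)&(abs(x)<50); print(a,np.nanmedian(z[kk]).round(1) if kk.any() else None,end="; ")
    # rim top: walls extents
    k=(z>120)&(z<137)&(abs(x)<95)&(abs(y)<150); print("rim x",np.nanpercentile(x[k],[1,99]).round(),"y",np.nanpercentile(y[k],[1,99]).round(),"z",np.nanmedian(z[k]))
    k=(z>92)&(z<110)&(abs(x)<70)&(abs(y-22)<20); print("div y",np.nanmedian(y[k]),"z",np.nanmedian(z[k]),k.sum())
    k=(z>78)&(z<92)&(np.hypot(*(W[...,:2]-[584,287]).transpose(2,0,1))<45); q=W[k]; print("jar",cv2.minEnclosingCircle(q[:,:2].astype(np.float32)),np.nanmedian(q[:,2]))
cv2.imwrite("pics/open.png",cv2.resize(np.vstack(ims)[:,:,::-1],None,fx=.75,fy=.75))
go([584,287,226],jaw=-25)
E
```

```text
F tool [ 0.3  1.2 -0.1] chest xz rel hinge [-332.   187.6] x [-0.004  0.043 -0.999] t 7.8333
side -1 n 2571 angle 1.857 x [ 5. 63.] z [ 21. 191.]
side 1 n 101 angle 0.086 x [51. 67.] z [183. 193.]
chest [ 583.31222841 -152.65506926    0.        ]
scene board z pct [33.3 35.3 36.7 38.1 39.9] 2619
-120 36.5; -105 36.8; -90 36.8; -75 36.7; -60 36.7; -45 36.9; -30 36.6; -15 36.8; 0 37.0; 15 None; rim x [-85.  86.] y [-140.  139.] z 129.00825634612087
div y 20.96441532316606 z 107.04383299888065 245
jar ((587.3877563476562, 287.8206481933594), 26.711753845214844) 84.13106665737949
side board z pct [33.8 35.4 36.4 37.5 39. ] 1810
-120 37.0; -105 36.2; -90 36.3; -75 36.3; -60 36.6; -45 36.5; -30 36.4; -15 36.5; 0 36.8; 15 None; rim x [-83.  87.] y [-140.   39.] z 129.03797366298414
div y 20.50631155621156 z 106.58786653668729 179
jar ((583.5300903320312, 288.32098388671875), 26.594175338745117) 84.68459181592065
shift m [0.1, 0.12, -0.17] to [584, 287, 226]
turn 41.03204298794799 j6 -0.29145808832005027
pos [516.1  85.9 317.9] x [-0.004  0.043 -0.999] y [0.961 0.276 0.008] F [ 0.4 -0.2 -0.1] t 7.9833 w 40.98659233122109
```

View pics/open.png

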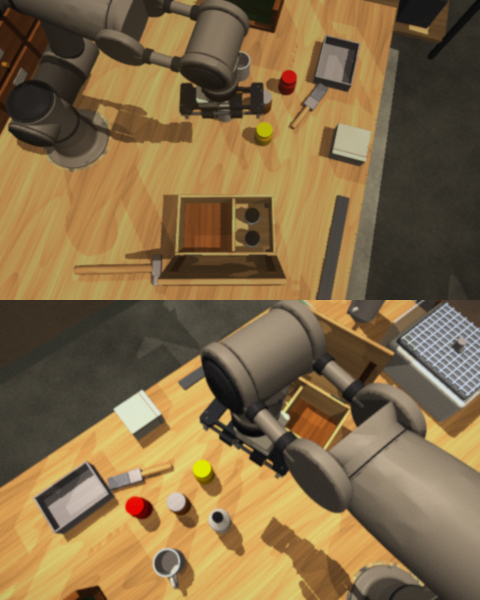

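The lid stays at its stop, and the bay on the robot side is empty. Its board lies at 36.5 by both cameras, and the pots are in the other bay. Now I'll go above the jar.

step_arm:
  targets:
    - [[0.01, 0.022, -0.032, 7], [0.02, 0.044, -0.064, 14], [0.03, 0.066, -0.096, 21], [0.04, 0.088, -0.128, 28], [0.05, 0.11, -0.16, 35]]
  jaw: 0

```text
time: 8.4
tool_pos: [579.5, 271.8, 275.5]
tcp_rot: [-2.769, 1.528, 1.61]
contact_force: [1.3, -0.3, 0.8]
grip_width: 74.7
```

```bash
python3 - <<'E'
from h import *
go([584.5,287,180],[584.5,287,42],jaw=-25)
E
```

```text
shift m [0.096, 0.001, -0.012] to [584.5, 287.0, 180.0]
shift m [0.234, 0.003, -0.007] to [584.5, 287.0, 42.0]
turn 5.849839254103571 j6 0.62970607575959
pos [579.5 271.8 275.5] x [-0.002  0.043 -0.999] y [ 0.945 -0.327 -0.016] F [ 1.3 -0.3  0.8] t 8.4 w 74.69984905156714
```

step_arm:
  targets:
    - [[0.03, 0.001, -0.012, 0], [0.06, 0.001, -0.012, 0], [0.095, 0.001, -0.012, 0], [0.12, 0.002, -0.011, 0], [0.14, 0.002, -0.01, 0]]
  jaw: 0

```text
time: 8.82
tool_pos: [585.2, 284.5, 132.9]
tcp_rot: [-2.733, 1.53, 1.644]
contact_force: [0.0, -0.5, 0.2]
grip_width: 91.9
```

```bash
python3 - <<'E'
from h import *
go([584.5,287,42])
c=cam("wrist"); d=cam("side"); W=cloud(d); k=(W[...,2]>70)&(W[...,2]<92)&(np.hypot(*(W[...,:2]-[584,287]).transpose(2,0,1))<45); print(k.sum(),np.nanmean(W[k],0) if k.any() else "")
cv2.imwrite("pics/jar.png",np.vstack([c["color"],d["color"]])[:,:,::-1][::1,::1][:, :])
cv2.imwrite("pics/jar.png",cv2.resize(cv2.imread("pics/jar.png"),None,fx=.75,fy=.75))
E
```

```text
shift m [0.091, -0.0, 0.001] to [584.5, 287.0, 42.0]
pos [585.2 284.5 132.9] x [-0.003  0.041 -0.999] y [ 0.944 -0.329 -0.016] F [ 0.  -0.5  0.2] t 8.8167 w 91.87510334262991
0
```

View pics/jar.png

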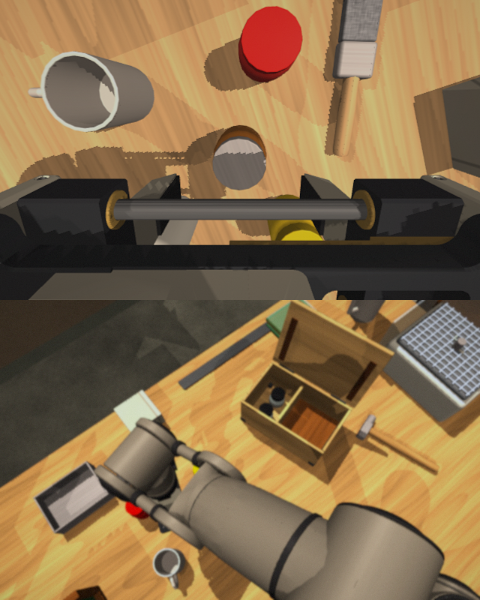

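The wrist view shows the steel-capped amber jar at (240,160), centred between the open fingers, with the red jar above it and the yellow one below right, both clear. I'll go down.

step_arm:
  targets:
    - [[0.025, 0, 0.001, 0], [0.05, 0, 0.001, 0], [0.07, 0, 0.001, 0], [0.085, 0, 0.001, 0], [0.091, 0, 0.001, 0]]

```text
time: 9.33
tool_pos: [583.7, 285.5, 40.0]
tcp_rot: [-2.601, 1.531, 1.775]
contact_force: [-0.5, -0.0, -0.6]
grip_width: 92.0
```

step_arm:
  targets:
    - [[0, 0, 0, 0], [0, 0, 0, 0], [0, 0, 0, 0], [0, 0, 0, 0], [0, 0, 0, 0]]
  jaw: 1

```text
time: 9.75
tool_pos: [584.4, 285.6, 41.2]
tcp_rot: [-2.653, 1.531, 1.723]
contact_force: [0.2, -0.2, -0.4]
grip_width: 63.0
```

step_arm:
  targets:
    - [[0, 0, 0, 0], [0, 0, 0, 0], [0, 0, 0, 0], [0, 0, 0, 0], [0, 0, 0, 0]]

```text
time: 10.17
tool_pos: [584.3, 285.6, 41.3]
tcp_rot: [-2.651, 1.531, 1.725]
contact_force: [-0.4, -0.4, -0.8]
grip_width: 59.1
```

```bash
python3 - <<'E'
from h import *
st(); go([584,287,200])
E
```

```text
{'time': 10.167, 'joint_positions': [0.318, 0.742, 1.375, 0.046, 1.019, 0.63], 'dq': [-0.001, 0.002, 0.001, 0.001, 0.001, -0.0], 'tau': [-0.151, -58.902, -21.437, 0.206, -0.208, 0.0], 'tool_pos': [584.315, 285.615, 41.295], 'tcp_rot': [-2.651, 1.531, 1.725], 'contact_force': [-0.384, -0.395, -0.783], 'moment': [-0.128, 0.177, 0.011], 'grip_width': 59.1}
shift m [-0.159, -0.004, -0.007] to [584, 287, 200]
pos [584.3 285.6  41.3] x [-0.006  0.039 -0.999] y [ 0.944 -0.33  -0.019] F [-0.4 -0.4 -0.8] t 10.1667 w 59.099771742702075
```

step_arm:
  targets:
    - [[-0.02, 0, 0, 0], [-0.06, -0.001, -0.002, 0], [-0.1, -0.002, -0.004, 0], [-0.14, -0.003, -0.006, 0], [-0.18, -0.004, -0.007, 0]]

```text
time: 10.58
tool_pos: [583.5, 286.5, 223.0]
tcp_rot: [-2.631, 1.531, 1.745]
contact_force: [1.5, 0.5, -2.9]
grip_width: 58.8
```

```bash
python3 - <<'E'
from h import *
C=HINGE-85*XC; b=C-57*YC
print(b); go([b[0],b[1],240],jaw=15.8); st()
E
```

```text
[ 528.46580278 -168.17504334  130.        ]
shift m [-0.034, 0.098, 0.446] to [528.5, -168.2, 240.0]
turn -35.07895782083356 j6 0.6493768750082375
pos [583.5 286.5 223. ] x [-0.007  0.039 -0.999] y [ 0.944 -0.33  -0.019] F [ 1.5  0.5 -2.9] t 10.5833 w 58.787851734875616
{'time': 10.583, 'joint_positions': [0.319, 0.574, 1.159, 0.04, 1.403, 0.649], 'dq': [-0.005, -0.325, -0.755, -0.01, 1.07, 0.039], 'tau': [0.284, -56.948, -23.882, 0.288, -1.185, -0.042], 'tool_pos': [583.459, 286.46, 223.009], 'tcp_rot': [-2.631, 1.531, 1.745], 'contact_force': [1.465, 0.528, -2.857], 'moment': [-0.02, 0.071, -0.015], 'grip_width': 58.788}
```

step_arm:
  targets:
    - [[-0.007, 0.008, 0.035, -6], [-0.014, 0.016, 0.072, -12], [-0.021, 0.025, 0.11, -18], [-0.028, 0.034, 0.148, -24], [-0.034, 0.042, 0.186, -30]]

```text
time: 11.0
tool_pos: [561.3, 94.2, 250.0]
tcp_rot: [3.12, 1.532, 1.742]
contact_force: [1.5, -1.0, -3.3]
grip_width: 58.8
```

```bash
python3 - <<'E'
from h import *
C=HINGE-85*XC; b=C-57*YC
go([b[0],b[1],240],jaw=15.8)
E
```

```text
shift m [0.0, -0.083, 0.251] to [528.5, -168.2, 240.0]
turn -4.75334334149548 j6 -0.19050813076571307
pos [561.3  94.2 250. ] x [-0.007  0.039 -0.999] y [0.981 0.192 0.001] F [ 1.5 -1.  -3.3] t 11.0 w 58.824919326593076
```

step_arm:
  targets:
    - [[0, -0.012, 0.038, -1], [0, -0.024, 0.074, -2], [0, -0.036, 0.11, -3], [0, -0.048, 0.146, -4], [0, -0.056, 0.17, -4.7]]

```text
time: 11.42
tool_pos: [538.0, -86.4, 242.9]
tcp_rot: [3.06, 1.532, 1.763]
contact_force: [0.7, -0.3, -1.2]
grip_width: 59.0
```

```bash
python3 - <<'E'
from h import *
C=HINGE-85*XC; b=C-57*YC
go([b[0],b[1],240],jaw=15.8)
E
```

```text
shift m [-0.0, -0.031, 0.076] to [528.5, -168.2, 240.0]
turn -0.10312380363485829 j6 -0.6013267946024466
pos [538.  -86.4 242.9] x [-0.007  0.038 -0.999] y [0.963 0.27  0.003] F [ 0.7 -0.3 -1.2] t 11.4167 w 58.97337687880876
```

step_arm:
  targets:
    - [[0, -0.012, 0.03, 0], [0, -0.022, 0.055, 0], [0, -0.029, 0.07, 0], [0, -0.031, 0.076, 0], [0, -0.031, 0.076, 0]]

```text
time: 11.83
tool_pos: [528.4, -169.1, 239.5]
tcp_rot: [3.073, 1.532, 1.774]
contact_force: [0.1, -0.2, -3.0]
grip_width: 58.9
```

```bash
python3 - <<'E'
from h import *
C=HINGE-85*XC; b=C-57*YC
go([b[0],b[1],240],[b[0],b[1],100],[b[0],b[1],78])
a=cam("scene");d=cam("side")
W=cloud(d); Q=W-C; print("lid check"); lid('side')
cv2.imwrite("pics/above.png",np.vstack([a["color"][180:380,150:450],d["color"][40:240,250:550]])[:,:,::-1])
E
```

```text
shift m [-0.0, 0.0, -0.001] to [528.5, -168.2, 240.0]
shift m [0.139, -0.0, 0.005] to [528.5, -168.2, 100.0]
shift m [0.161, -0.0, 0.005] to [528.5, -168.2, 78.0]
pos [ 528.4 -169.1  239.5] x [-0.008  0.038 -0.999] y [0.963 0.268 0.003] F [ 0.1 -0.2 -3. ] t 11.8333 w 58.905056789101806
lid check
F tool [ 2.9  0.1 -0.4] chest xz rel hinge [-86.  109.8] x [-0.008  0.039 -0.999] t 11.9333
side -1 n 646 angle 1.6 x [-120.    6.] z [ 25. 227.]
side 1 n 2998 angle 1.86 x [ 4. 61.] z [ 24. 191.]
```

View pics/above.png

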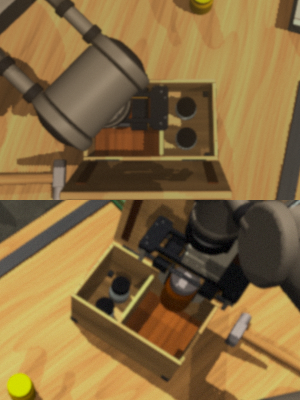

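The jar hangs over the empty bay, clear of the divider and the lid. I'll lower it.

step_arm:
  targets:
    - [[0.03, 0, 0.001, 0], [0.065, 0, 0.002, 0], [0.1, 0, 0.004, 0], [0.125, 0, 0.005, 0], [0.139, 0, 0.005, 0]]

```text
time: 12.4
tool_pos: [527.8, -163.8, 97.6]
tcp_rot: [-3.135, 1.528, 1.854]
contact_force: [0.2, -0.3, -2.3]
grip_width: 58.7
```

step_arm:
  targets:
    - [[0.003, 0, 0, 0], [0.006, 0, 0, 0], [0.009, 0, 0, 0], [0.012, 0, 0, 0], [0.014, 0, 0, 0]]

```text
time: 12.82
tool_pos: [528.4, -163.2, 84.5]
tcp_rot: [3.11, 1.53, 1.816]
contact_force: [-1.1, 0.6, -2.8]
grip_width: 59.2
```

```bash
python3 - <<'E'
from h import *
b=HINGE-85*XC-57*YC
go([b[0],b[1],78])
E
```

```text
shift m [0.006, -0.001, 0.005] to [528.5, -168.2, 78.0]
pos [ 528.4 -163.2   84.5] x [-0.01   0.04  -0.999] y [0.962 0.274 0.001] F [-1.1  0.6 -2.8] t 12.8167 w 59.2173004825945
```

step_arm:
  targets:
    - [[0.001, 0, 0.001, 0], [0.002, 0, 0.001, 0], [0.003, 0, 0.002, 0], [0.004, 0, 0.002, 0], [0.005, 0, 0.002, 0]]

```text
time: 13.23
tool_pos: [528.9, -165.2, 79.5]
tcp_rot: [3.104, 1.53, 1.81]
contact_force: [-0.2, 0.5, -2.1]
grip_width: 58.4
```

step_arm:
  targets:
    - [[0.0005, 0, 0, 0], [0.001, 0, 0, 0], [0.0013, 0, 0, 0], [0.0016, 0, 0, 0], [0.002, 0, 0, 0]]

```text
time: 13.65
tool_pos: [529.0, -165.1, 78.8]
tcp_rot: [3.09, 1.53, 1.796]
contact_force: [-4.4, 1.0, 13.1]
grip_width: 59.0
```

Contact: the board is at about 37.5. I'll ease the load, then open the jaws partway.

step_arm:
  targets:
    - [[0, 0, 0, 0], [-0.0005, 0, 0, 0], [-0.0005, 0, 0, 0], [-0.0005, 0, 0, 0], [-0.0005, 0, 0, 0]]

```text
time: 14.07
tool_pos: [529.0, -165.1, 79.0]
tcp_rot: [3.094, 1.53, 1.801]
contact_force: [0.3, 0.4, -2.9]
grip_width: 58.5
```

step_arm:
  targets:
    - [[0, 0, 0, 0], [0, 0, 0, 0], [0, 0, 0, 0], [0, 0, 0, 0], [0, 0, 0, 0]]
  jaw: 0.17

```text
time: 14.48
tool_pos: [529.1, -165.2, 79.2]
tcp_rot: [3.088, 1.53, 1.794]
contact_force: [0.4, -0.3, 0.6]
grip_width: 75.9
```

step_arm:
  targets:
    - [[-0.01, 0, 0, 0], [-0.04, 0, -0.001, 0], [-0.08, 0, -0.003, 0], [-0.12, 0, -0.005, 0], [-0.16, 0, -0.006, 0]]

```text
time: 14.9
tool_pos: [528.4, -165.4, 241.9]
tcp_rot: [3.086, 1.53, 1.792]
contact_force: [2.0, -0.0, -0.6]
grip_width: 76.1
```

step_arm:
  targets:
    - [[-0.02, 0, -0.035, 0], [-0.04, 0, -0.07, 0], [-0.05, 0, -0.11, 0], [-0.05, 0, -0.15, 0], [-0.05, 0, -0.19, 0]]

```text
time: 15.32
tool_pos: [476.3, 16.6, 301.4]
tcp_rot: [3.01, 1.531, 1.715]
contact_force: [0.4, 0.5, 0.5]
grip_width: 76.0
```

step_arm:
  targets:
    - [[0, 0, -0.02, 0], [0, 0, -0.05, 0], [0, 0, -0.08, 0], [0, 0, -0.08, 0], [0, 0, -0.08, 0]]

```text
time: 15.73
tool_pos: [454.1, 94.5, 305.6]
tcp_rot: [2.972, 1.532, 1.681]
contact_force: [0.2, -0.8, -0.0]
grip_width: 75.9
```

```bash
python3 - <<'E'
from h import *
lid('scene'); C=HINGE-85*XC-np.array([0,0,130]); st()
ims=[]
for n in("scene","side"):
    c=cam(n); ims.append(c["color"]); W=cloud(c); Q=W-C; x=Q@XC;y=Q@YC;z=Q[...,2]
    k=(abs(x)<72)&(y>-128)&(y<12)&(z>110)&(z<128)&(c["color"].max(-1)>0)
    if k.sum()>50:
        P=np.stack([x[k],y[k],z[k]],1); g=abs(P[:,2]-np.median(P[:,2]))<6; P=P[g]
        A=np.c_[P[:,:2],np.ones(len(P))]; s=np.linalg.lstsq(A,P[:,2],rcond=None)[0]
        print(n,"jar top",len(P),"c",P.mean(0).round(1),"slope",s[:2].round(3))
    for nm,(px,py) in dict(mug=(469,400),bottle=(467,223),red=(648,384),yel=(616,174)).items():
        k=(np.hypot(W[...,0]-px,W[...,1]-py)<50)&(W[...,2]>60); print(nm,k.sum(),np.nanmean(W[k],0).round() if k.any() else "")
cv2.imwrite("pics/end.png",cv2.resize(np.vstack(ims)[:,:,::-1],None,fx=.75,fy=.75))
E
```

```text
F tool [ 0.  -0.   0.8] chest xz rel hinge [-358.   175.6] x [-0.004  0.039 -0.999] t 15.7333
scene -1 n 1912 angle 1.864 x [ 7. 69.] z [ 23. 192.]
scene 1 n 1865 angle 1.866 x [ 5. 68.] z [ 23. 192.]
{'time': 15.783, 'joint_positions': [0.011, 0.173, 1.536, 0.039, 1.437, -0.272], 'dq': [-0.032, 0.012, -0.002, -0.001, -0.003, -0.002], 'tau': [1.054, -35.871, -25.732, 0.353, 0.129, 0.055], 'tool_pos': [454.45, 93.578, 305.249], 'tcp_rot': [2.982, 1.532, 1.689], 'contact_force': [0.028, -0.641, -1.064], 'moment': [-0.045, 0.01, -0.062], 'grip_width': 76.41}
scene jar top 478 c [ -4.1 -55.  121.6] slope [-0.002 -0.004]
mug 376 [467. 399.  75.]
bottle 66 [482. 200.  75.]
red 389 [647. 378.  81.]
yel 409 [615. 170.  82.]
mug 443 [465. 403.  79.]
bottle 731 [462. 225. 127.]
red 588 [644. 384.  83.]
yel 511 [612. 176.  83.]
```

View pics/end.png

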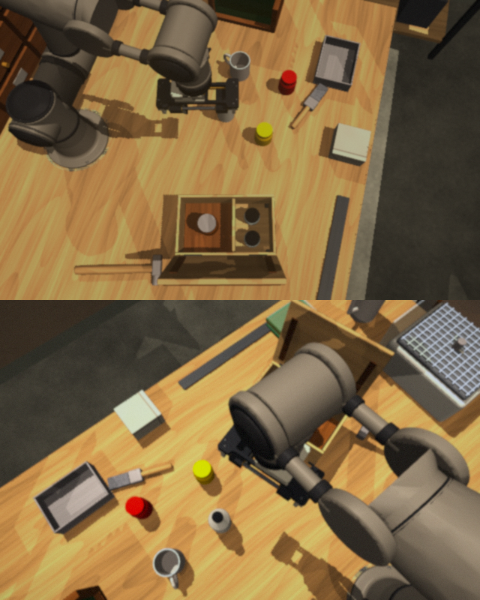

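The picture shows the jar upright in the wide bay (its cap at (207,222) in the scene view), both pots in the narrow bay, the lid back, and the bystanders where they were. The robot is clear, so I'll hand in.

```bash
python3 -c "
from plant import bot
print(bot.close_job())"
```

```text
the job is handed in; nothing more can be done
None
```

The lid is open on its stop, and the amber jar stands upright on the board in the empty bay. I handed the job in at about 16 s on the robot's clock.

**Lid:** The moves keep the tool vertical, so I could not hook the lid from beneath. I pressed the shut fingers against its front edge, raised it by friction, and swept it back slowly. At about 1.855 rad the angle stopped changing and the push rose from 4 N to 40 N. I backed off in the next move.

**Jar:** Both cameras put the board at about 36.5 mm, and the touch put it at about 37.5 mm. The press at touchdown was roughly 16 N. I eased it off before opening the jaws.

**Last checks:**
- **Lid angle:** it read 1.864 rad from the scene camera, against 1.857 from the side camera just after the push. I take that difference as camera error.
- **Jar position:** its top is level, with a slope under 0.005. It stands within about 5 mm of the bay's centre, measured from the scene camera only because the arm hid it from the side camera.
- **Bystanders:** the mug and bottle are where they were. The arm hid most of the bottle from the scene camera, so I rely on the side view there. I checked the two pots by eye in the picture, not by measurement.
- **Robot:** it ended clear of everything, with no real contact force.

The 40 N reading at the stop was higher than I wanted. It was pressed by the fingertips, but it equals the 40 N limit set for the arm and the gripper's body.

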